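# Draw a locating pin for inspection

### The arm

A 6-joint arm with a two-finger parallel gripper is mounted at the origin on the work surface. World frame = base frame: x ahead of the robot, y to its left, z up, the work surface at z = 0. Lengths are in m, angles in rad, forces in N, time in s.
With the tool pointing down it reaches from about 0.25 to 0.775 m from the base axis. Payload 4 kg.
Tool frame: the origin (TCP) lies at the centre of the arm's flange, where the gripper is bolted on; the fingertips stand 199 mm ahead of it and the grasp point (between the pads) lies 180 mm ahead of it; z points along the fingers, y is the line along which they close (so a half turn about z gives the same grasp; the last joint's range is limited). The gripper opens to 94 mm and grips with 3 to 60 N. Pads are 16 mm wide; open, the fingers measure 119 mm over their backs; the gripper's body (75 mm by 177 mm) begins 78 mm behind the grasp point.
Start: joints at [-1.315, 0.087, 1.371, -0, 1.684, -0.103], TCP at [0.193, -0.515, 0.405] pointing down, gripper open.
Joint ranges: [-3.1, 3.1], [-0.76, 2.03], [0.27, 2.55], [-1.08, 4.22], [0.17, 2.65], [-2.57, 2.57]. Speed limits (rad/s): [2.79, 2.79, 3.14, 3.14, 3.14, 3.14].

### API

Orientations are given as [roll, pitch, yaw] about the fixed x, y, z axes, in that order (R = Rz(yaw) Ry(pitch) Rx(roll)).
In Python, from bench import robot, eyes, models gives the robot as it stands.
- The arm moves only by the tool step_arm, never from a script. Its argument "commands" is a list that holds one entry, the list of rows, each a list of 7 numbers: the shift along the tool's x, y, z in mm, then the turn, a rotation vector about the tool's x, y, z in rad, then the finger opening in mm, from 0 to 94. In form: [[[tx, ty, tz, wx, wy, wz, gripper], ...]]. A call has 1 to 20 rows; each row shifts and turns the commanded pose from where the row before left it, along the tool's axes as they then stand; what a row does not reach is not made up. A row lasts 1/8 s, in which the tool goes at most 62.5 mm and 10.7 degrees, less where a joint would pass 70% of its speed; a pose out of reach is approached as far as the arm can. A call is refused whole if a number of a shift passes 62.5 or a number of a turn 0.188, either way. A call with a gripper value outside its range is refused whole. The fingers move at their own pace and stop on an object; the grip force is fixed at half the most. Time passes only in rows, so rows that do not move let the fingers close. It gives the time, the measured TCP pose, the force, the opening and the grip force at its end, in the units of the state.
- robot.get_obs(): the state, without advancing time (a new reading comes with each control period).
- eyes.snapshot(name): name is "scene" or "top"; returns a dict with "color" (480x640x3 uint8, red, green, blue), "camera_matrix" (3x3 intrinsics, pixels), "D" ([k1, k2, p1, p2, k3] as OpenCV has them; the pictures are not rectified), "eye" and "rotation" of the camera in the world. Camera axes: x right, y up, looking along -z (the intrinsics and any distortion apply to the point x, -y, -z); pixel columns grow to the right and rows downward; lengths in m; the calibration is good to about 2 mm. A picture is of the moment at which its call begins. There is no depth.
- robot.close_job(): hands the job in; it is judged then, once.
Trained networks look in a picture, given as the dict that the camera call returned (one of the last four; its "shot" number tells which), for a name from the list of things; names that differ only in an ending like _2 or _b are one class to them, and where a whole thing is asked for, a point or a joint stands for the part that bears it (a point fixed in the world has none). Each returns a list of dicts, best first, with "confidence" (0 to 1); they miss things now and then, are a little off and sometimes report something else, mostly with a low value. They report only what shows in the picture. A call takes as long as a camera call.
- models.masks_of(picture, query): "mask" (480x640 bool, what is visible of it) and "xy" ([column, row] in pixels, amid what is visible of it).
- models.tip_of(picture, query): "xy" ([column, row] in pixels: a listed point, or the origin of a listed thing).
The state is a dict: "time": time; "joint_positions": joint angles; "qvel": joint speeds; "joint_torque": joint torques, N m; "tool_pos": TCP position; "ee_rot": TCP orientation; "wrist_force": force on the tool from outside, world axes, zero at the start; "wrist_torque": the same for the moment, N m; "width": finger opening in m; "finger_force": force on a finger pad.
Only numpy, scipy, OpenCV 4.12 (cv2) and the standard library are available. Lean on these libraries where they do the work, as an engineer would, in place of code of your own. Each camera call takes 0.05 s, during which the arm holds its last target. There are 200 camera calls.

### The job

Slide the spatter cover of the weld fixture fully open, then grip the round-headed locating pin by its head and draw it straight up, without forcing it sideways in its bore, until the dark ring on its shank comes level with the bore's mouth (about 30 mm), the foot always staying in the bore. Finish while holding the pin still there in the gripper, so that its shank can be checked for spatter. Leave the wing-headed pin and the things around the fixture as they are.

Things in the scene. Friction and masses are not known exactly. Their poses are not given: they have to be found in the camera images.
- fixture: Fixed aluminium block, 148 (x) x 308 (y) x 120 mm high; spans y -156 to 152. Origin: on the table, under the line where its halves meet. -y half: open pocket, inner 128 (x) x 150 (y, -150 to 0), floor 60 above the table, side walls 10 thick, up to 120. In its floor, at x = 0, y = -110 and -40, two upright bores (bore_a, bore_b). +y half: solid deck, 104 high. Cover slides along its y.
- cover (a joint): Slide of the steel cover plate over the pocket (134 x 150 x 5 mm, top 113.5 mm above the table). Metres: 0 = shut, grows as it moves to the fixture's +y, 0.145 = fully open at its stop (starts at 0 to 0.04). Friction about 2 N, no spring: stays where left.
- cover_knob (a point): Point on the axis of the cover's upright black knob (a plain cylinder 22 mm in diameter, standing 34 mm above the plate, in the middle of the plate): 23.5 mm above the plate's top, 137 mm above the table, 10.5 mm below the knob's top.
- bore_a (a point): Centre of the mouth of the bore at fixture y = -110 mm, on the pocket floor, 60 mm above the table. Both bores: 19 mm wide, 50 mm deep.
- bore_b (a point): Centre of the mouth of the bore at fixture y = -40 mm, on the pocket floor (60 mm above the table); z up along the bore.
- round_pin: Loose steel pin, 0.15 to 0.31 kg, standing on the bottom of either bore. Shank 18 mm in diameter, 66 long; on top a round head, 28 in diameter, 24 high (16 to 40 above the pocket floor when down). Origin: centre of the shank's foot; z runs up the pin. A thin dark ring 20 mm above the foot comes level with the bore's mouth when the pin is raised 30 mm; the foot leaves the bore at 50 mm.
- round_head (a point): Centre of the round pin's head, 78 mm above its foot; 28 mm above the pocket floor when the pin is down.
- wing_pin: The other loose steel pin, in the other bore: same shank, but its head is a flat wing 10 x 34 mm and 24 mm high. Origin: centre of its foot. To be left alone.
- hammer: Bystander: hammer with a wooden handle, 260 mm long, lying on the robot's side of the fixture. Origin about the middle of its underside.
- brush: Bystander: hand brush, 200 mm long, lying off the fixture's +y end.
- wrench: Bystander: steel wrench, 180 mm long, lying beyond the fixture.
- bracket: Bystander: aluminium L-bracket, 90 x 60 x 56 mm, off the fixture's -y end. Origin under its centre.
- tube_stub: Bystander: upright piece of steel tube, 50 mm in diameter, 60 mm high, off the fixture's -y end. Origin under its centre.

How it is judged:
On the way, in this order (a step that is already met when the one before it is completed fails the run):
1. the cover is fully open while the round pin is still down (value of joint cover above 0.135 m and z of round_pin in the frame of fixture below 0.014 m), for 0.2 s.
2. the round pin is drawn up about 30 mm in the grip (z of round_pin in the frame of fixture between 0.032 and 0.048 m and angle between the z axis of round_pin and the z axis of fixture, either way round below 0.06 rad and contact force between round_pin and the fingers above 2 N and contact force between round_pin and fixture below 10 N and linear speed of round_pin below 0.02 m/s), for 0.2 s.
At the end, for the whole second after the job is handed in: Cover open 135 mm or more; round pin raised 22 to 38 mm, within 0.06 rad of its bore, under 20 mm/s, gripped (over 2 N), pressed on the fixture by under 10 N; wing pin down within 4 mm; no bystander moved over 30 mm (all of step 2 and value of joint cover above 0.135 m and z of wing_pin in the frame of fixture below 0.014 m and not (distance of any of hammer, brush, wrench, bracket, tube_stub from where it was at the start of the episode above 0.03 m)); the arm keeps its last pose, push and grip.
It fails at once if the round pin is pulled out so far that its foot leaves the bore (raised over 48 mm) (z of round_pin in the frame of fixture above 0.058 m).
It fails at once if the round pin is forced against its bore with over 30 N (contact force between round_pin and fixture above 30 N).
It fails at once if the wing pin is raised by over 8 mm (z of wing_pin in the frame of fixture above 0.018 m).
It fails at once if a bystander is moved by over 30 mm (distance of any of hammer, brush, wrench, bracket, tube_stub from where it was at the start of the episode above 0.03 m).
It also fails if it takes over 45 s, if anything falls off the work surface, if the arm or the gripper's body presses on something with over 40 N, if the wrist force passes 120 N, or if a joint passes its speed limit or range.

## Working session

There is one attempt and no reset: what is moved stays moved. The work goes in short steps, Python scripts to look and compute and a tool call to move; the robot and the scene stay as the last step left them, time stands still between calls to the robot, and variables do not carry over. Pictures are saved under pics/ and viewed, at most 10 in all, crops included, and the job is handed in when it is done.

Besides the shell and the picture viewer there is one more tool, called after "Call:" in YAML: its name, and indented under it one key for each argument. step_arm: Moves the arm, as the interface text tells. Its arguments: {"type":"object","properties":{"commands":{"type":"array"}},"required":["commands"]}

```bash
mkdir -p pics; ls; cat > h.py <<'E'
import numpy as np, cv2
from bench import robot, eyes, models
def proj(p,P):
    c=(np.asarray(P,float).reshape(-1,3)-p["eye"])@np.asarray(p["rotation"])
    c=c*[1,-1,-1]
    return cv2.projectPoints(c,np.zeros(3),np.zeros(3),np.asarray(p["camera_matrix"],float),np.asarray(p["D"],float))[0][:,0]
def onz(p,uv,z):
    n=cv2.undistortPoints(np.array([[uv]],float),np.asarray(p["camera_matrix"],float),np.asarray(p["D"],float))[0,0]
    d=np.asarray(p["rotation"])@np.array([n[0],-n[1],-1]); e=np.asarray(p["eye"])
    return e+d*(z-e[2])/d[2]
E
cat > a.py <<'E'
from h import *
o=robot.get_obs(); print(o["time"],o["tool_pos"],o["ee_rot"],o["width"])
ims=[]
for n in("scene","top"):
    p=eyes.snapshot(n); print(n,p["eye"],p["rotation"])
    ims.append(p["color"])
    for q,z in(("cover_knob",.137),("bore_a",.06),("bore_b",.06),("round_head",.088),("fixture",0),("bracket",0),("tube_stub",0),("hammer",0),("wing_pin",.01)):
        for r in models.tip_of(p,q)[:2]: print(q,round(r["confidence"],2),np.round(r["xy"],1),onz(p,r["xy"],z).round(4))
    cv2.imwrite(f"pics/{n}0.png",p["color"][:,:,::-1])
E
python3 a.py
```

```text
pics
0.0 [ 0.19308609 -0.51487767  0.40350139] [-3.13937373e+00 -2.13237307e-04  3.58758222e-01] 0.09440979411511079
scene [ 1.19972694 -0.35530605  0.82251752] [0.82503493 0.00747148 0.98986135]Traceback (most recent call last):
  File "a.py", line 8, in <module>
    for r in models.tip_of(p,q)[:2]: print(q,round(r["confidence"],2),np.round(r["xy"],1),onz(p,r["xy"],z).round(4))
                                                                                          ~~~^^^^^^^^^^^^^
  File "h.py", line 10, in onz
    return e+d*(z-e[2])/d[2]
                        ~^^^
IndexError: invalid index to scalar variable.
```

```bash
sed -i 's/np.asarray(p\["rotation"\])/Rm(p)/g' h.py; cat >> h.py <<'E'
from scipy.spatial.transform import Rotation as R
def Rm(p): return R.from_euler("xyz",p["rotation"]).as_matrix()
E
python3 a.py
```

```text
0.1 [ 0.19309724 -0.51487894  0.40361665] [-3.13958890e+00 -1.68592250e-04  3.58823554e-01] 0.09424787966372979
scene [ 1.19972694 -0.35530605  0.82251752] [0.82503493 0.00747148 0.98986135]
cover_knob 0.76 [264.6 251. ] [ 0.549  -0.0682  0.137 ]
bore_a 0.89 [244.4 297.4] [ 0.565  -0.1278  0.06  ]
bore_a 0.26 [178.3 331.9] [ 0.5724 -0.2652  0.06  ]
bore_b 0.89 [244.4 297.4] [ 0.565  -0.1278  0.06  ]
bore_b 0.26 [178.3 331.9] [ 0.5724 -0.2652  0.06  ]
fixture 0.66 [286.5 287.7] [ 0.5395 -0.025   0.    ]
bracket 0.97 [180.6 333.3] [ 0.5286 -0.2556  0.    ]
tube_stub 0.95 [226.6 368.9] [ 0.6498 -0.2156  0.    ]
hammer 0.67 [333.4 318.7] [0.6601 0.0104 0.    ]
hammer 0.66 [289.3 289.4] [ 0.5467 -0.0226  0.    ]
top [0.40393121 0.08645989 1.27029908] [ 0.12016627 -0.01448145 -1.55998921]
cover_knob 0.96 [384.2 234.2] [ 0.555  -0.0693  0.137 ]
cover_knob 0.38 [464.3 257.4] [ 0.5123 -0.2229  0.137 ]
bore_a 0.9 [405.8 236.8] [ 0.5605 -0.124   0.06  ]
bore_a 0.37 [337.7 199.1] [0.6365 0.0153 0.06  ]
bore_b 0.9 [405.8 236.8] [ 0.5605 -0.124   0.06  ]
bore_b 0.37 [337.7 199.1] [0.6365 0.0153 0.06  ]
fixture 0.66 [350.8 243.6] [ 0.5521 -0.0166  0.    ]
bracket 0.57 [465.2 257.4] [ 0.5254 -0.2623  0.    ]
tube_stub 0.61 [444.5 200.2] [ 0.6491 -0.2195  0.    ]
hammer 0.79 [341.2 317.5] [0.3957 0.003  0.    ]
```

View pics/scene0.png

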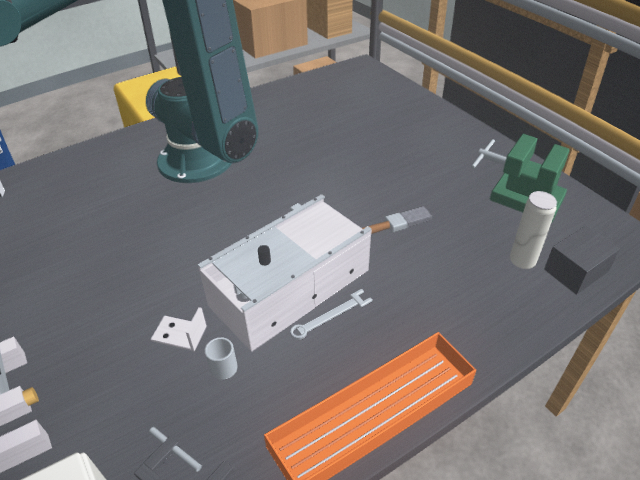

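View pics/top0.png

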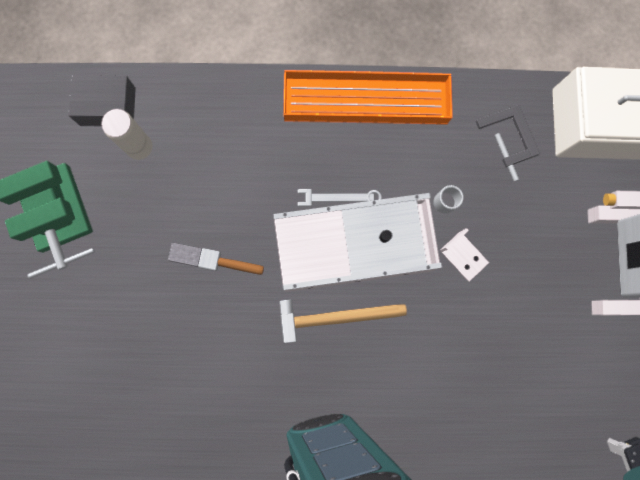

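```bash
cat > fit.py <<'E'
from h import *
from scipy.optimize import minimize
V=[]
for n in("scene","top"):
    p=eyes.snapshot(n); m=models.masks_of(p,"fixture")[0]; M=m["mask"].astype(np.uint8)
    for q in("cover","cover_knob")[:1]:
        for r in models.masks_of(p,q)[:1]:
            if r["confidence"]>.6: M|=r["mask"].astype(np.uint8)
    k=cv2.findContours(M,cv2.RETR_EXTERNAL,cv2.CHAIN_APPROX_NONE)[0]; k=max(k,key=cv2.contourArea)
    print(n,m["confidence"],cv2.contourArea(k))
    H=np.zeros((480,640),np.uint8); cv2.fillPoly(H,[cv2.convexHull(k)],1); V.append((p,H,np.vstack([k])[:,0]))
def box(q,zs=(0,.12)):
    x,y,a=q; c,s=np.cos(a),np.sin(a)
    return np.array([[x+c*u-s*v,y+s*u+c*v,z] for u in(-.074,.074) for v in(-.156,.152) for z in zs])
def cost(q):
    e=0
    for p,H,k in V:
        h=cv2.convexHull(proj(p,box(q)).astype(np.float32))
        S=8; A=np.zeros((480,640),np.uint8); cv2.fillPoly(A,[np.round(h*16).astype(np.int32)],1,shift=4,lineType=cv2.LINE_8)
        d=[cv2.pointPolygonTest(h,(float(a),float(b)),True) for a,b in hull_pts(H)]
        e+=np.mean(np.minimum(np.abs(d),6)**2)
    return e
_c={}
def hull_pts(H):
    if id(H) not in _c:
        k=cv2.findContours(H,cv2.RETR_EXTERNAL,cv2.CHAIN_APPROX_NONE)[0][0][:,0]; _c[id(H)]=k
    return _c[id(H)]
best=min((minimize(cost,[.55,-.02,a],method="Nelder-Mead",options=dict(initial_simplex=np.array([[.55,-.02,a],[.57,-.02,a],[.55,0,a],[.55,-.02,a+.1]]))) for a in(-.1,.1,.2)),key=lambda r:r.fun)
x,y,a=best.x; print(best.x,best.fun)
W=lambda u,v,z:[x+np.cos(a)*u-np.sin(a)*v,y+np.sin(a)*u+np.cos(a)*v,z]
def loc(P): d=np.array(P[:2])-[x,y]; return np.array([d[0]*np.cos(a)+d[1]*np.sin(a),-d[0]*np.sin(a)+d[1]*np.cos(a)]).round(4)
for p,H,k in V:
    r=models.tip_of(p,"cover_knob")[0]; print("knob local",loc(onz(p,r["xy"],.137)),onz(p,r["xy"],.137))
ims=[]
for p,H,k in V:
    I=p["color"][:,:,::-1].copy(); b=proj(p,box(best.x))
    for i in range(8):
        for j in range(i):
            if bin(i^j).count("1")==1: cv2.line(I,tuple(np.round(b[i]*16).astype(int).tolist()),tuple(np.round(b[j]*16).astype(int).tolist()),(0,0,255),1,cv2.LINE_AA,4)
    for u in proj(p,[W(0,-.11,.06),W(0,-.04,.06)]): cv2.circle(I,tuple(u.round().astype(int).tolist()),2,(0,200,0),-1)
    c=proj(p,[W(0,0,.1)])[0].round().astype(int); ims.append(cv2.resize(I[c[1]-100:c[1]+100,c[0]-120:c[0]+120],None,fx=2.6,fy=2.6)[:, :400] if 0 else cv2.resize(I[c[1]-90:c[1]+90,c[0]-110:c[0]+110],(366*2,300*2))[:, :])
cv2.imwrite("pics/fit.png",np.hstack([cv2.resize(i,(400,328)) for i in ims]))
E
python3 fit.py
```

```text
scene 0.81 14957.5
top 0.96 12127.0
[ 0.5435229  -0.01715514  0.15125519] 0.6155814641222053
knob local [-0.0022 -0.0508] [ 0.54897616 -0.0677497   0.137     ]
knob local [ 0.0009 -0.0521] [ 0.55227585 -0.06847573  0.137     ]
```

View pics/fit.png

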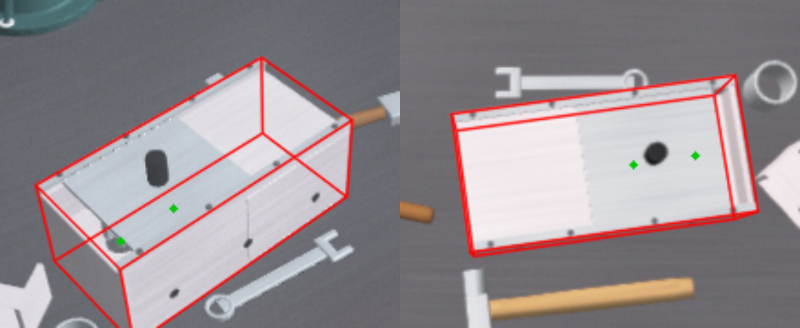

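Call:
step_arm:
  commands:
    - [[35,-21,0,0,0,0,50],[35,-21,0,0,0,0,50],[35,-21,0,0,0,0,50],[35,-21,0,0,0,0,50],[35,-21,0,0,0,0,50],[35,-21,0,0,0,0,50],[35,-21,0,0,0,0,50],[35,-21,0,0,0,0,50],[35,-21,0,0,0,0,50],[35,-21,0,0,0,0,50],[35,-21,0,0,0,0,50],[35,-21,0,0,0,0,50],[35,-21,0,0,0,0,50],[35,-20,0,0,0,0,50],[0,0,0,0,0,-0.17,50],[0,0,0,0,0,-0.17,50],[0,0,0,0,0,-0.17,50],[0,0,0,0,0,-0.17,50],[0,0,0,0,0,-0.17,50],[0,0,0,0,0,-0.17,50]]

```text
time: 4.0
tool_pos: [0.549, -0.0686, 0.4047]
ee_rot: [-3.142, 0.0, 1.384]
wrist_force: [0.6, -0.4, 0.3]
width: 0.0504
finger_force: 0.0
```

Call:
step_arm:
  commands:
    - [[0,0,0,0,0,-0.17,50],[0,0,0,0,0,-0.17,50],[0,0,0,0,0,0,50],[0,0,0,0,0,0,50]]

```text
time: 4.5
tool_pos: [0.549, -0.0686, 0.4047]
ee_rot: [-3.142, 0.0, 1.716]
wrist_force: [-0.8, 0.6, 1.4]
width: 0.0499
finger_force: 0.0
```

```bash
cat > to.py <<'E'
from h import *
import sys
X,Y,A=.5435,-.0172,.1513   # fixture pose
def W(u,v,z): return np.array([X+np.cos(A)*u-np.sin(A)*v,Y+np.sin(A)*u+np.cos(A)*v,z])
u,v,z=map(float,sys.argv[1:4])
o=robot.get_obs(); Rt=R.from_euler("xyz",o["ee_rot"]); g=o["tool_pos"]+Rt.as_matrix()[:,2]*.18
des=R.from_euler("xyz",[np.pi,0,np.pi/2+A])
print("t",o["time"],"grasp",g.round(4),"move mm",(Rt.inv().apply(W(u,v,z)-g)*1e3).round(1),"turn",(Rt.inv()*des).as_rotvec().round(4))
print("F",o["wrist_force"],"w",o["width"],"ff",o["finger_force"],"q",o["joint_positions"].round(3))
E
python3 to.py 0 -.0515 .14
```

```text
t 4.5 grasp [ 0.549  -0.0686  0.2247] move mm [ 0.2  2.3 84.7] turn [-0.      0.0001 -0.0057]
F [-0.76705347  0.63413679  1.41819812] w 0.049926799116225364 ff 0.0 q [-0.227  0.095  1.363 -0.     1.684 -0.372]
```

Call:
step_arm:
  commands:
    - [[0,2,21,0,0,-0.006,50],[0,0,21,0,0,0,50],[0,0,21,0,0,0,50],[0,0,21,0,0,0,50],[0,0,0,0,0,0,50],[0,0,0,0,0,0,10],[0,0,0,0,0,0,10],[0,0,0,0,0,0,10],[0,0,0,0,0,0,10],[0,0,0,0,0,0,10],[0,0,0,0,0,0,10]]

```text
time: 5.88
tool_pos: [0.5513, -0.0683, 0.3216]
ee_rot: [3.139, 0.001, 1.725]
wrist_force: [1.5, 0.2, 2.7]
width: 0.0212
finger_force: 30.0
```

```bash
python3 to.py 0 -.0515 .14
```

```text
t 5.875 grasp [ 0.5517 -0.0684  0.1416] move mm [ 0.3 -0.4  1.6] turn [0.0021 0.0008 0.0027]
F [1.47875526 0.16099159 2.67868449] w 0.021233812296003872 ff 30.00150293111801 q [-0.225  0.129  1.49   0.     1.52  -0.379]
```

Call:
step_arm:
  commands:
    - [[5,0,0,0,0,0,10],[8,0,0,0,0,0,10],[8,0,0,0,0,0,10],[8,0,0,0,0,0,10],[8,0,0,0,0,0,10],[8,0,0,0,0,0,10],[8,0,0,0,0,0,10],[8,0,0,0,0,0,10],[0,0,0,0,0,0,10]]

```text
time: 7.0
tool_pos: [0.5418, -0.0067, 0.3216]
ee_rot: [3.139, -0.001, 1.726]
wrist_force: [2.9, 0.5, 5.7]
width: 0.0212
finger_force: 30.0
```

```bash
python3 to.py 0 .07 .14
```

```text
t 7.0 grasp [ 0.5423 -0.0065  0.1416] move mm [59.3 -0.2  1.7] turn [ 0.0027 -0.0007  0.0039]
F [2.94378116 0.47441583 5.71729494] w 0.021152883393743303 ff 30.003992021083832 q [-1.170e-01  9.900e-02  1.523e+00  1.000e-03  1.517e+00 -2.730e-01]
```

Call:
step_arm:
  commands:
    - [[8,0,0,0,0,0,10],[8,0,0,0,0,0,10],[8,0,0,0,0,0,10],[8,0,0,0,0,0,10],[8,0,0,0,0,0,10],[7,0,0,0,0,0,10],[5,0,0,0,0,0,10],[3,0,0,0,0,0,10],[2,0,0,0,0,0,10],[0,0,0,0,0,0,10]]

```text
time: 8.25
tool_pos: [0.5333, 0.0489, 0.3216]
ee_rot: [3.138, 0.0, 1.725]
wrist_force: [4.3, -0.4, 4.8]
width: 0.0216
finger_force: 30.0
```

Call:
step_arm:
  commands:
    - [[2,0,0,0,0,0,10],[1,0,0,0,0,0,10],[0,0,0,0,0,0,10]]

```text
time: 8.62
tool_pos: [0.5329, 0.0517, 0.3216]
ee_rot: [3.138, 0.001, 1.725]
wrist_force: [3.3, -0.4, 4.9]
width: 0.021
finger_force: 30.0
```

```bash
python3 to.py 0 .07 .14
```

```text
t 8.625 grasp [0.5334 0.0517 0.1416] move mm [ 0.4 -0.5  1.6] turn [0.0033 0.0006 0.0031]
F [ 3.33781457 -0.42438639  4.93581032] w 0.02100877131948236 ff 30.004864633083344 q [-0.009  0.085  1.539 -0.     1.515 -0.164]
```

Call:
step_arm:
  commands:
    - [[1,0,0,0,0,0,10],[1,0,0,0,0,0,10],[0,0,0,0,0,0,10]]

```text
time: 9.0
tool_pos: [0.5325, 0.0537, 0.3216]
ee_rot: [3.138, 0.001, 1.725]
wrist_force: [3.9, -0.0, 5.2]
width: 0.0209
finger_force: 30.0
```

Call:
step_arm:
  commands:
    - [[1,0,0,0,0,0,10],[1,0,0,0,0,0,10],[0,0,0,0,0,0,10]]

```text
time: 9.38
tool_pos: [0.5322, 0.0557, 0.3216]
ee_rot: [3.138, 0.001, 1.725]
wrist_force: [3.3, -0.6, 4.8]
width: 0.0212
finger_force: 30.0
```

Call:
step_arm:
  commands:
    - [[1,0,0,0,0,0,10],[1,0,0,0,0,0,10],[1,0,0,0,0,0,10]]

```text
time: 9.75
tool_pos: [0.5321, 0.0569, 0.3216]
ee_rot: [3.138, 0.007, 1.724]
wrist_force: [4.9, -8.5, 4.2]
width: 0.0215
finger_force: 30.0
```

```bash
python3 to.py 0 .07 .14; cat > c.py <<'E'
from h import *
I=[]
for n in("scene","top"):
    p=eyes.snapshot(n)
    for r in models.tip_of(p,"cover_knob")[:1]: print(n,r["confidence"],r["xy"],onz(p,r["xy"],.137))
    c=proj(p,[[.55,-.06,.1]])[0].round().astype(int); I.append(cv2.resize(p["color"][c[1]-90:c[1]+90,c[0]-90:c[0]+90,::-1],(400,400)))
cv2.imwrite("pics/c.png",np.hstack(I))
E
python3 c.py
```

```text
t 9.75 grasp [0.5328 0.0558 0.1416] move mm [-3.8 -0.5  1.6] turn [0.0031 0.0065 0.0019]
F [ 4.94873519 -8.52948359  4.1691482 ] w 0.02150201705243393 ff 30.00404566526413 q [ 0.002  0.084  1.539 -0.006  1.514 -0.151]
```

View pics/c.png

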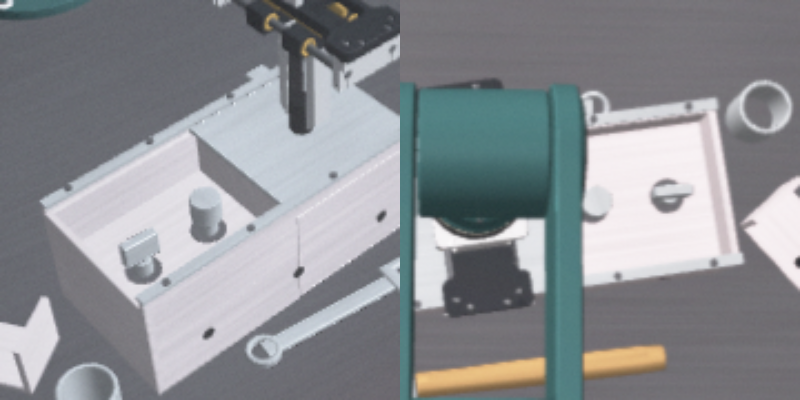

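Call:
step_arm:
  commands:
    - [[-1,0,0,0,0,0,50],[0,0,0,0,0,0,50],[0,0,0,0,0,0,50],[0,0,0,0,0,0,50],[0,0,-15,0,0,0,50],[0,0,-25,0,0,0,50],[0,0,-25,0,0,0,50],[0,0,-25,0,0,0,50],[0,0,0,0,0,0,50]]

```text
time: 11.08
tool_pos: [0.5317, 0.0573, 0.4143]
ee_rot: [3.135, 0.001, 1.725]
wrist_force: [-0.1, 0.7, -0.2]
width: 0.0502
finger_force: 0.0
```

```bash
cat > m.py <<'E'
from h import *
from fit import W,loc
for n in("scene","top"):
    p=eyes.snapshot(n)
    for q,z in(("cover_knob",.137),("round_head",.088),("round_pin",.01),("wing_pin",.01),("bore_b",.06)):
        for r in models.tip_of(p,q)[:2]: P=onz(p,r["xy"],z); print(n,q,round(r["confidence"],2),np.round(r["xy"],1),P.round(4),loc(P))
    for r in models.masks_of(p,"round_pin")[:1]:
        M=r["mask"]; ys,xs=np.nonzero(M); print("mask",r["confidence"],M.sum(),xs.min(),xs.max(),ys.min(),ys.max())
        # fit: synthetic visible head + shank above floor
        def sil(c,zt=.1,rad=.014):
            t=np.linspace(0,2*np.pi,48)
            f=lambda r,a,b:cv2.convexHull(proj(p,[[c[0]+r*np.cos(k),c[1]+r*np.sin(k),z] for k in t for z in(a,b)]).astype(np.float32))
            A=np.zeros((480*4,640*4),np.uint8)
            for h in(f(.014,.076,.1),f(.009,.06,.076)): cv2.fillPoly(A,[np.round(h*4+1.5).astype(np.int32)],1)
            return cv2.resize(A.astype(np.float32),(640,480),interpolation=cv2.INTER_AREA)
        from scipy.optimize import minimize
        c0=onz(p,r["xy"],.085)[:2]
        s=minimize(lambda c:np.abs(sil(c)-M).sum(),c0,method="Nelder-Mead",options=dict(initial_simplex=[c0,c0+[.006,0],c0+[0,.006]]))
        print("silfit",s.x.round(4),s.fun,loc(s.x))
    c=proj(p,[[.55,-.06,.09]])[0].round().astype(int); cv2.imwrite(f"pics/m_{n}.png",cv2.resize(p["color"][c[1]-50:c[1]+50,c[0]-60:c[0]+60,::-1],None,fx=5,fy=5))
E
sed -i 's#pics/fit.png#pics/fit2.png#' fit.py; python3 m.py
```

```text
scene 0.7 15110.5
top 0.93 4068.0
[ 0.54177037 -0.01559045  0.16057029] 11.364678055577722
knob local [-0.0061  0.0701] [0.52454747 0.05265547 0.137     ]Traceback (most recent call last):
  File "m.py", line 2, in <module>
    from fit import W,loc
  File "fit.py", line 33, in <module>
    r=models.tip_of(p,"cover_knob")[0]; print("knob local",loc(onz(p,r["xy"],.137)),onz(p,r["xy"],.137))
      ~~~~~~~~~~~~~~~~~~~~~~~~~~~~~^^^
IndexError: list index out of range
```

```bash
python3 - <<'E'
s=open('m.py').read().replace("from fit import W,loc","""X,Y,A=.5435,-.0172,.1513
def loc(P): d=np.array(P[:2])-[X,Y]; return np.array([d[0]*np.cos(A)+d[1]*np.sin(A),-d[0]*np.sin(A)+d[1]*np.cos(A)]).round(4)""")
open('m.py','w').write(s)
E
python3 m.py
```

```text
scene round_head 0.78 [271.7 266.8] [ 0.5482 -0.057   0.088 ] [-0.0013 -0.0401]
scene wing_pin 0.34 [271.  268.8] [ 0.4833 -0.0295  0.01  ] [-0.0613 -0.0031]
scene bore_b 0.6 [242.6 296.5] [ 0.5611 -0.1297  0.06  ] [ 0.0004 -0.1138]
mask 0.82 262 265 279 258 279
silfit [ 0.5484 -0.0559] 27.5625 [-0.001 -0.039]
top cover_knob 0.7 [220.9 260.5] [0.5009 0.24   0.137 ] [-0.0033  0.2607]
top round_head 0.47 [373.3 239.8] [ 0.55   -0.0542  0.088 ] [ 0.0009 -0.0376]
top round_pin 0.48 [370.2 244.3] [ 0.55   -0.0569  0.01  ] [ 0.0004 -0.0402]
top round_pin 0.3 [445.8 204.1] [ 0.6387 -0.2198  0.01  ] [ 0.0636 -0.2146]
top wing_pin 0.47 [401.7 239.9] [ 0.5602 -0.1239  0.01  ] [ 0.0004 -0.108 ]
top bore_b 0.86 [406.3 237.9] [ 0.5582 -0.125   0.06  ] [-0.0017 -0.1088]
top bore_b 0.66 [378.4 245. ] [ 0.543  -0.0679  0.06  ] [-0.0082 -0.0501]
mask 0.4 10 379 381 237 241
silfit [ 0.5408 -0.0664] 178.5 [-0.0101 -0.0483]
```

View pics/m_scene.png

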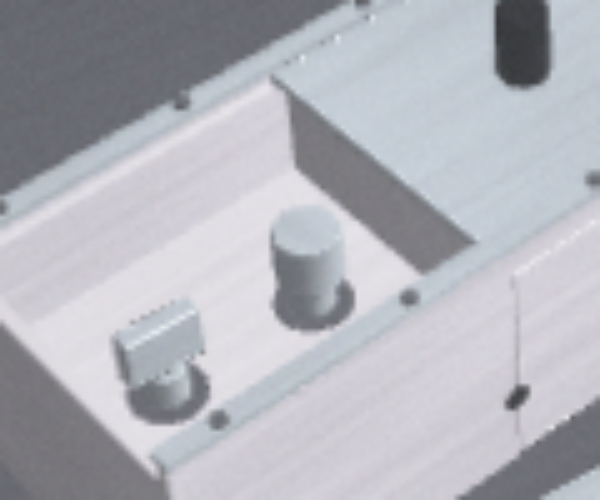

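```bash
python3 to.py .0007 -.0385 .089
```

```text
t 12.175 grasp [0.5315 0.0572 0.2307] move mm [-113.8    1.   141.7] turn [0.0001 0.0001 0.0027]
F [-0.56949568  0.34438804  0.12636997] w 0.05006435149915775 ff 0.0 q [ 1.000e-03  5.200e-02  1.397e+00 -0.000e+00  1.693e+00 -1.530e-01]
```

Call:
step_arm:
  commands:
    - [[-19,1,0,0,0,0,50],[-19,0,0,0,0,0,50],[-19,0,0,0,0,0,50],[-19,0,0,0,0,0,50],[-19,0,0,0,0,0,50],[-19,0,0,0,0,0,50],[0,0,25,0,0,0,50],[0,0,25,0,0,0,50],[0,0,25,0,0,0,50],[0,0,20,0,0,0,50],[0,0,0,0,0,0,50],[0,0,0,0,0,0,50]]

```text
time: 13.68
tool_pos: [0.5503, -0.0557, 0.3167]
ee_rot: [3.14, 0.001, 1.725]
wrist_force: [0.4, 0.7, 0.3]
width: 0.05
finger_force: 0.0
```

```bash
python3 to.py .0007 -.0385 .089; python3 - <<'E'
from h import *
p=eyes.snapshot("scene"); c=proj(p,[[.55,-.06,.12]])[0].round().astype(int); cv2.imwrite("pics/d.png",cv2.resize(p["color"][c[1]-50:c[1]+50,c[0]-60:c[0]+60,::-1],None,fx=5,fy=5))
E
```

```text
t 13.675 grasp [ 0.5506 -0.0557  0.1367] move mm [ 0.7 -0.6 47.7] turn [0.0014 0.0006 0.0025]
F [0.40835877 0.68245337 0.29816581] w 0.050045156260813545 ff 0.0 q [-0.203  0.127  1.502 -0.     1.511 -0.357]
```

View pics/d.png

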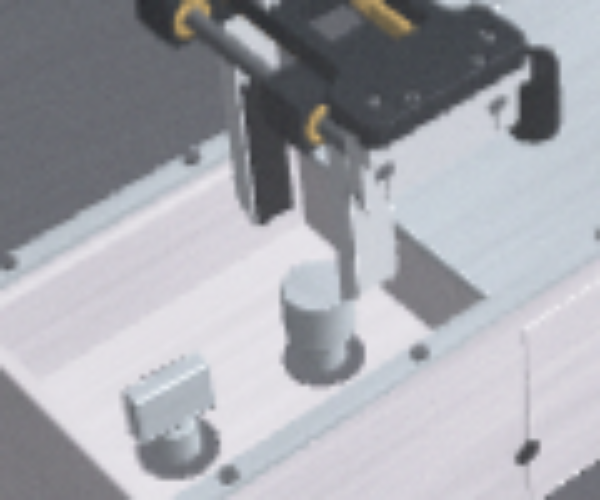

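Call:
step_arm:
  commands:
    - [[0,0,12,0,0,0,50],[0,0,12,0,0,0,50],[0,0,12,0,0,0,50],[0,0,11,0,0,0,50],[0,0,0,0,0,0,50],[0,0,0,0,0,0,31],[0,0,0,0,0,0,31],[0,0,0,0,0,0,31],[0,0,0,0,0,0,31]]

```text
time: 14.85
tool_pos: [0.5501, -0.0553, 0.269]
ee_rot: [3.141, 0.0, 1.725]
wrist_force: [-0.6, 0.9, -0.0]
width: 0.031
finger_force: 0.0
```

```bash
python3 to.py .0007 -.0385 .089
```

```text
t 14.85 grasp [ 0.5502 -0.0553  0.089 ] move mm [ 0.2 -0.1 -0. ] turn [0.0005 0.0003 0.0027]
F [-0.64414803  0.8972137  -0.0056927 ] w 0.030966602053702958 ff 0.0 q [-0.203  0.159  1.564 -0.     1.418 -0.357]
```

Call:
step_arm:
  commands:
    - [[0,0,0,0,0,0,29],[0,0,0,0,0,0,29],[0,0,0,0,0,0,29]]

```text
time: 15.22
tool_pos: [0.55, -0.0553, 0.2687]
ee_rot: [-3.142, 0.0, 1.725]
wrist_force: [-1.1, 0.2, -0.1]
width: 0.0289
finger_force: 0.0
```

Call:
step_arm:
  commands:
    - [[0,0,0,0,0,0,27.5],[0,0,0,0,0,0,20],[0,0,0,0,0,0,20],[0,0,0,0,0,0,20]]

```text
time: 15.72
tool_pos: [0.55, -0.0553, 0.2686]
ee_rot: [-3.141, 0.0, 1.725]
wrist_force: [-1.1, -0.8, 0.3]
width: 0.0277
finger_force: 30.0
```

```bash
python3 to.py .0007 -.0385 .089;python3 to.py .0007 -.0385 .089|tail -1
```

```text
t 15.725 grasp [ 0.5499 -0.0553  0.0886] move mm [ 0.1  0.1 -0.4] turn [-0.0002  0.      0.0027]
F [-1.06988569 -0.7614573   0.32282231] w 0.027728220164758823 ff 30.00000089406967 q [-0.203  0.159  1.565 -0.     1.418 -0.357]
F [-1.06988569 -0.7614573   0.32282231] w 0.027728220164758823 ff 30.00000089406967 q [-0.203  0.159  1.565 -0.     1.418 -0.357]
```

Gripped with ~1 N side force. Raise gently.

Call:
step_arm:
  commands:
    - [[0,0,-1,0,0,0,20],[0,0,-2,0,0,0,20],[0,0,-2,0,0,0,20],[0,0,-2,0,0,0,20],[0,0,-2,0,0,0,20],[0,0,-1,0,0,0,20],[0,0,0,0,0,0,20]]

```text
time: 16.6
tool_pos: [0.55, -0.0553, 0.2788]
ee_rot: [3.141, 0.0, 1.725]
wrist_force: [-0.2, -0.6, -3.0]
width: 0.0272
finger_force: 30.0
```

```bash
python3 to.py .0007 -.0385 .119
```

```text
t 16.6 grasp [ 0.5501 -0.0553  0.0988] move mm [  0.1  -0.  -20.2] turn [0.0002 0.0001 0.0027]
F [-0.21094578 -0.63311103 -2.95304661] w 0.02720943415922954 ff 29.99939113855362 q [-0.203  0.152  1.552 -0.     1.437 -0.357]
```

Call:
step_arm:
  commands:
    - [[0,0,-2,0,0,0,20],[0,0,-2,0,0,0,20],[0,0,-2,0,0,0,20],[0,0,-2,0,0,0,20],[0,0,-2,0,0,0,20],[0,0,-2,0,0,0,20],[0,0,-2,0,0,0,20],[0,0,-2,0,0,0,20],[0,0,-2,0,0,0,20],[0,0,-2,0,0,0,20],[0,0,0,0,0,0,20],[0,0,0,0,0,0,20],[0,0,0,0,0,0,20],[0,0,0,0,0,0,20]]

```text
time: 18.35
tool_pos: [0.55, -0.0553, 0.2986]
ee_rot: [-3.141, 0.0, 1.725]
wrist_force: [0.2, -0.4, -2.9]
width: 0.0274
finger_force: 30.0
```

```bash
python3 to.py .0007 -.0385 .1186; python3 - <<'E'
from h import *
p=eyes.snapshot("scene"); c=proj(p,[[.55,-.06,.1]])[0].round().astype(int); cv2.imwrite("pics/e.png",cv2.resize(p["color"][c[1]-50:c[1]+50,c[0]-60:c[0]+60,::-1],None,fx=6,fy=6,interpolation=cv2.INTER_CUBIC))
E
```

```text
t 18.35 grasp [ 0.55   -0.0553  0.1186] move mm [ 0.1  0.1 -0. ] turn [-0.0002  0.      0.0027]
F [ 0.21573039 -0.40690634 -2.93848423] w 0.027415146301332117 ff 29.999400973320007 q [-0.203  0.138  1.527 -0.     1.477 -0.357]
```

View pics/e.png

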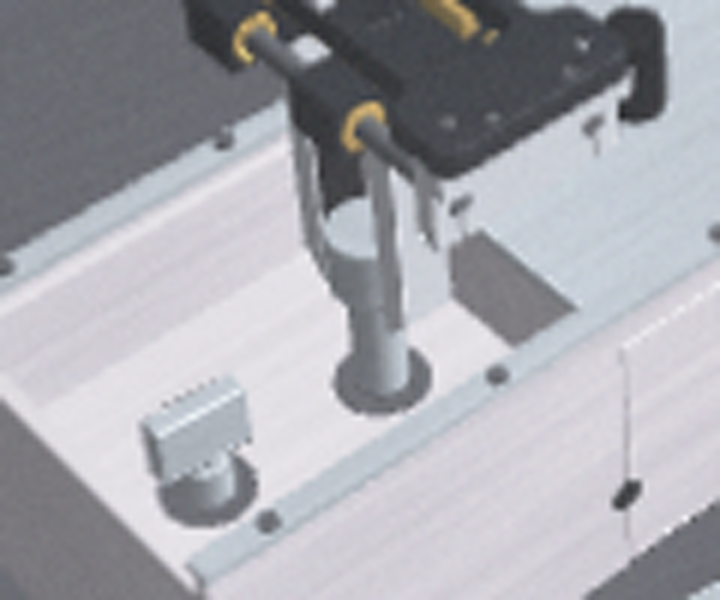

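The picture shows the round pin raised in the grip with its shank upright at (380,340). The wing pin is down at (205,450), and the cover is open.

```bash
python3 -c "
from bench import robot
print(robot.close_job())"
```

```text
the job is handed in; nothing more can be done
None
```

I slid the cover open to its stop, then gripped the round pin by its head and drew it straight up 30 mm (side force about 1 N or less). I handed the job in at about 18 s with the pin held still there; no verdict was returned.

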